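# Shift the test-stand gearbox into the green slot

## Task

The gear lever on the drive test stand is parked in the short centre stub of its gate: push its black ball out into the cross channel, across, and fully home to the end of the slot marked by the green tag, without running it into any other tagged slot on the way. Only push it: do not pull the ball up, and leave the things lying around the stand where they are.

Things in the scene. Friction and masses are not known exactly. Their poses are not given: they have to be found in the camera images.
- selector: drive test stand fixed to the bench: blue gear case, 150 mm in its x, 170 mm in y; on top a square aluminium gate plate, 130 mm wide, top at 115 mm height. Black motor on its +y side out to y = 220 mm (top at 104 mm), steel flange on its -y side out to 124 mm. Origin on the bench straight below the gate's middle; x points away from the robot (turned up to 20 degrees), y left, z up
- gate_middle (a point): middle of the gate, on the plate's top face, 115 mm above the bench; axes as the stand's. Channels 15 mm wide, centre lines at the plate: cross channel along y at x = 0; lanes at y = +26 and -26 mm, each with a far slot (to x = +26) and a near slot (to x = -26); a centre stub from the cross channel to x = -26 only, where the lever starts. Corners are rounded
- lever_pivot (a point): pivot of the lever, inside the case, 25 mm above the bench, straight below the gate's middle. The lever leans about it whichever way the channels allow; it changes lanes only along the cross channel (10 mm stem, 2.5 mm play to each side). No springs: it stays where it is left; about 1.5 N at the ball moves it, up to 3 N in the corners
- knob_center (a point): centre of the lever's black ball, 40 mm diameter, 155 mm from the pivot. Height 180 mm upright, 169 mm home in an outer slot. In the stand's frame: starts at y = 0, x = -28 to -42 mm; in the cross channel x = 0 (play 4 mm); in the outer lanes y = +/-43 mm there (play 4 mm); home at x = +/-40, y = +/-41 mm. It can be pulled up along the stem 20 mm against a 6 N spring: it must stay down
- lever_foreaft (a joint): lean of the lever along the stand's x: 0 upright (cross channel), positive away from the robot, about +/-0.26 rad at the ends of the outer slots
- lever_across (a joint): lean of the lever along the stand's y: 0 in the centre, positive to the left (+y), about +/-0.28 rad in the outer lanes
- lever_pull (a joint): how far the ball is pulled up along the stem: 0 down (m), at most 0.020
- tag_green: Green round tag, 22 mm across, 2 mm thick, fixed flat on the gate plate just outside the end of one outer slot, which it marks; origin at the centre of its underside, 115 mm above the bench. Which tag marks which of the four outer slots changes. With the lever fully home in that slot the ball's centre stands straight above the tag's centre, within about 5 mm (play)
- tag_red: Red round tag, 22 mm across, 2 mm thick, fixed flat on the gate plate just outside the end of one outer slot, which it marks; origin at the centre of its underside, 115 mm above the bench. Which tag marks which of the four outer slots changes. With the lever fully home in that slot the ball's centre stands straight above the tag's centre, within about 5 mm (play)
- tag_yellow: Yellow round tag, 22 mm across, 2 mm thick, fixed flat on the gate plate just outside the end of one outer slot, which it marks; origin at the centre of its underside, 115 mm above the bench. Which tag marks which of the four outer slots changes. With the lever fully home in that slot the ball's centre stands straight above the tag's centre, within about 5 mm (play)
- tag_blue: Blue round tag, 22 mm across, 2 mm thick, fixed flat on the gate plate just outside the end of one outer slot, which it marks; origin at the centre of its underside, 115 mm above the bench. Which tag marks which of the four outer slots changes. With the lever fully home in that slot the ball's centre stands straight above the tag's centre, within about 5 mm (play)
- bearing: steel bearing ring, 62 mm across, 16 mm high, lying on the bench near the stand; origin at the centre of its underside
- cap: small open black plastic cup-shaped cap, 56 mm across, 35 mm high, standing on the bench near the stand; origin at the centre of its underside
- screwdriver: screwdriver with green handle, 180 mm long, lying on the bench beside the stand; origin on its underside near the middle
- glue: yellow glue bottle with blue cap, 54 mm across, 105 mm high, standing on the bench behind the stand; origin at the centre of its underside

How it is judged:
By the outcome, as a careful person would: the job done as asked, in the order asked, and still so for the second after the job is handed in, with the robot touching nothing.
It also fails if it takes over 48 s, if anything falls off the work surface, if the arm or the gripper's body presses on something with over 40 N, if the wrist force passes 120 N, or if a joint passes its speed limit or range.

## Robot

A 7-joint arm with a two-finger parallel gripper is mounted at the origin on the work surface. World frame = base frame: x ahead of the robot, y to its left, z up, the work surface at z = 0. Lengths are in m, angles in rad, forces in N, time in s.
With the tool pointing down it reaches from about 0.425 to 0.925 m from the base axis. Payload 6.8 kg.
Tool frame: the origin (TCP) lies on the centre line of the jaws, within the pads' length; the fingertips stand 14 mm ahead of it and the grasp point (between the pads) lies 5 mm behind it (r.tips_ahead is the distance from the TCP to the fingertips, in m); z points along the fingers, y is the line along which they close (so a half turn about z gives the same grasp; the last joint's range is limited). The gripper opens to 85 mm and grips with 20 to 120 N. Pads are 22 mm wide; open, the fingers measure 114 mm over their backs; the gripper's body (76 mm by 85 mm) begins 54 mm behind the grasp point. The pads swing forward as they close: fully open they stand 13 mm farther back than shut.
Start: joints at [-1.282, 0.477, 0.022, 1.555, -0.011, 1.109, -0.083], TCP at [0.261, 0.623, 0.245] pointing down, gripper open.
Joint ranges: [-2.96, 2.96], [-0.34, 2.1], [-1.41, 1.46], [0.24, 2.44], [-1.37, 4.51], [0.17, 1.92], [-2.96, 2.96]. Speed limits (rad/s): [2.39, 2.39, 3.14, 3.14, 3.14, 3.14, 3.14].

## Interface

Orientations are given as a rotation vector (axis times angle).
In Python, from bench import r, eyes gives the robot as it stands.
- The arm moves only by the tool step_arm, never from a script. Its argument "rows" is a list of rows, each a list of 6 numbers: the shift along the world's x, y, z in units of 60 cm (1.0 is 60 cm), then the turn, a rotation vector about the world's x, y, z in units of pi rad (1.0 is pi rad). In form: [[x, y, z, rx, ry, rz], ...]. A call has 1 to 5 rows; each row is the pose to reach, as a shift and turn from the pose commanded when the call began, turning the shorter way round; what a row does not reach only later rows make up. A row lasts 1/12 s, in which the tool goes at most 41.7 mm and 7.16 degrees, less where a joint would pass 70% of its speed; a pose out of reach is approached as far as the arm can. A call with a number of a shift or a turn outside -1 to 1 is refused whole. A call with a gripper value outside its range is refused whole. "jaw" is the closure, from 0 (fully open) to 1 (shut), set as the call begins (left out, the last holds). The fingers move at their own pace and stop on an object; "squeeze" is the grip in N (left out, the last holds). Time passes only in rows, so rows that repeat a pose let the fingers close. It gives the time, the measured TCP pose, the force, the opening and the grip force at its end, in the units of the state.
- r.get_obs(): the state, without advancing time (a new reading comes with each control period).
- eyes.grab_frame(name): name is "side" or "top" or "wrist"; returns the picture (400x640x3 uint8, red, green, blue); there is no depth.
- eyes.camera_info(name): a dict with "mtx" (3x3 intrinsics, pixels), "extrinsics" (4x4, takes a point from camera to world coordinates); the wrist camera has in their place "tool_from_camera" (4x4, takes a point from camera to tool coordinates, whose origin is the TCP and whose axes are the flange's). Camera axes: x right, y down, z forward; pixel columns grow to the right and rows downward; lengths in m; the calibration is good to about 2 mm. A picture is of the moment at which its call begins: read the wrist's pose just before it. camera_info takes no time and is no camera call.
- r.hand_in(): hands the job in; it is judged then, once.
The state is a dict: "clock": time; "joints": joint angles; "qvel": joint speeds; "tau": joint torques, N m; "tcp_pos": TCP position; "orientation": TCP orientation; "contact_force": force on the tool from outside, world axes, zero at the start; "moment": the same for the moment, N m; "grip_width": finger opening in m; "gripper_force": force on a finger pad.
Only numpy, scipy, OpenCV 4.12 (cv2) and the standard library are available. Lean on these libraries where they do the work, as an engineer would, in place of code of your own. Each camera call takes 0.05 s, during which the arm holds its last target. There are 200 camera calls.

## Working session

There is one attempt and no reset: what is moved stays moved. The work goes in short steps, Python scripts to look and compute and a tool call to move; the robot and the scene stay as the last step left them, time stands still between calls to the robot, and variables do not carry over. Pictures are saved under pics/ and viewed, at most 10 in all, crops included, and the job is handed in when it is done.

Besides the shell and the picture viewer there is one more tool, called after "Request:" as name(argument=value, ...) on one line, values as JSON. step_arm: Moves the arm, as the interface text tells. Shifts and turns lie within -1 to 1; 1 stands for 60 cm of shift or pi rad of turn. Its arguments: {"type":"object","properties":{"rows":{"type":"array"},"jaw":{"type":"number"},"squeeze":{"type":"number"}},"required":["rows"]}

```bash
mkdir -p pics; python3 - <<'E'
from bench import r, eyes
import cv2
o=r.get_obs(); print({k:o[k] for k in("clock","tcp_pos","orientation","grip_width")}, r.tips_ahead)
for n in("top","side"):
    f=eyes.grab_frame(n); cv2.imwrite(f"pics/{n}0.png",f[:,:,::-1]); i=eyes.camera_info(n); print(n,i)
E
```

```text
{'clock': 0.0, 'tcp_pos': array([0.26067027, 0.62204127, 0.24432643]), 'orientation': array([-6.19199708e-01, -3.07970640e+00,  2.80737367e-03]), 'grip_width': 0.08588129996834919} 0.014
top {'mtx': array([[376.92809269,   0.        , 324.08122907],
       [  0.        , 376.92809269, 202.26975782],
       [  0.        ,   0.        ,   1.        ]]), 'extrinsics': array([[-0.01839916, -0.98729157,  0.15785063,  0.49004122],
       [-0.99968835,  0.02083004,  0.01375916,  0.00378546],
       [-0.01687233, -0.15754828, -0.98736714,  0.78127135],
       [ 0.        ,  0.        ,  0.        ,  1.        ]])}
side {'mtx': array([[405.18425347,   0.        , 318.73306933],
       [  0.        , 405.18425347, 205.17940484],
       [  0.        ,   0.        ,   1.        ]]), 'extrinsics': array([[-0.91420022, -0.25180217,  0.3175431 ,  0.35459022],
       [-0.40523967,  0.57636272, -0.70963851,  0.55438068],
       [-0.00433149, -0.77743275, -0.62895116,  0.59580355],
       [ 0.        ,  0.        ,  0.        ,  1.        ]])}
```

View pics/top0.png

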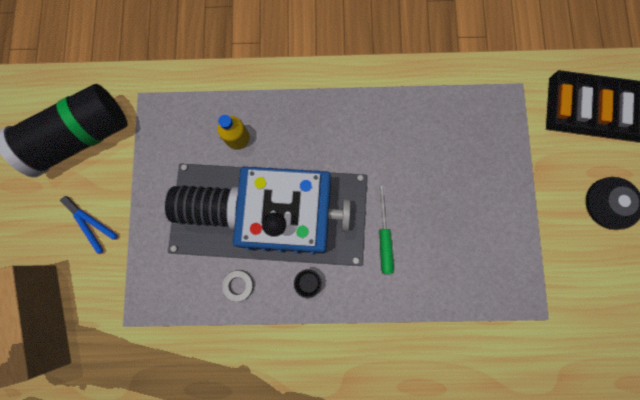

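View pics/side0.png

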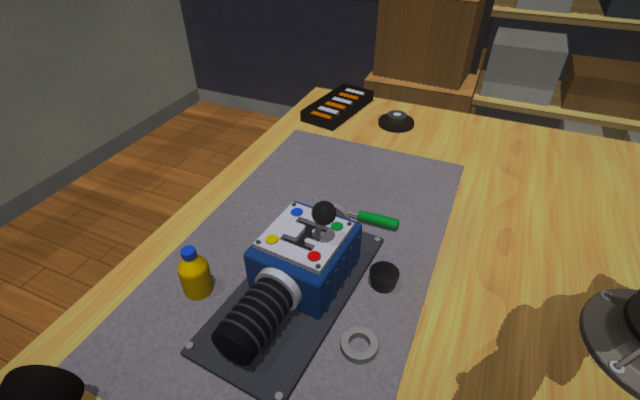

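The top view shows green at (303,231), the near-right slot, with red at (255,229), yellow at (260,183) and blue at (306,186). The ball is at about (274,223), near side, in the stub. So the route is +x, then -y, then -x in the stand frame.

```bash
cat > h.py <<'E'
import numpy as np, cv2
from bench import r, eyes
from scipy.spatial.transform import Rotation as R
def ray(n,uv):
    i=eyes.camera_info(n);E=i["extrinsics"];d=E[:3,:3]@np.linalg.inv(i["mtx"])@[*uv,1.];return E[:3,3],d/np.linalg.norm(d)
def onz(n,uv,z):
    c,d=ray(n,uv);return c+d*(z-c[2])/d[2]
def blob(m,near,rad=25):
    k,l,s,c=cv2.connectedComponentsWithStats(m.astype(np.uint8))
    j=[a for a in range(1,k) if s[a,4]>15 and np.hypot(*(c[a]-near))<rad]
    j=max(j,key=lambda a:s[a,4]); return c[j],s[j]
def tri(uv1,uv2):
    c1,d1=ray("top",uv1);c2,d2=ray("side",uv2)
    t=np.linalg.lstsq(np.c_[d1,-d2],c2-c1,rcond=None)[0]
    p,q=c1+t[0]*d1,c2+t[1]*d2;return (p+q)/2,np.linalg.norm(p-q)
def hsv(f):return cv2.cvtColor(f,cv2.COLOR_RGB2HSV)
E
python3 - <<'E'
from h import *
P={}
seed={"top":dict(green=(303,231),red=(255,229),yellow=(260,183),blue=(306,186)),"side":dict(green=(337,226),red=(314,256),yellow=(272,239),blue=(297,212))}
rng=dict(green=(45,85),red=(170,180),yellow=(22,35),blue=(105,125))
for n in seed:
    f=cv2.imread(f"pics/{n}0.png")[:,:,::-1].copy();h=hsv(f)
    for k,s in seed[n].items():
        H=h[...,0];m=(H>=rng[k][0])&(H<=rng[k][1])
        if k=="red":m|=H<8
        m&=(h[...,1]>130)&(h[...,2]>90)
        mm=np.zeros_like(m);y,x=s[1],s[0];mm[y-10:y+11,x-10:x+11]=m[y-10:y+11,x-10:x+11]
        try:
            c,st=blob(mm,s,8);p=onz(n,c,.117);print(n,k,c.round(1),st[4],p.round(4));P[n,k]=p
        except Exception as e:print(n,k,e,h[y,x])
T={k:P["top",k] for k in seed["top"]}
mid=sum(T.values())/4;ax=(T["yellow"]+T["blue"]-T["red"]-T["green"])[:2]
print("mid",mid,"yaw deg",np.degrees(np.arctan2(ax[1],ax[0])))
for n,s in(("top",(274,223)),("side",(324,213))):
    g=cv2.imread(f"pics/{n}0.png");c=g[s[1]-22:s[1]+22,s[0]-22:s[0]+22]
    cv2.imwrite(f"pics/{n}_c.png",cv2.resize(c,None,fx=8,fy=8))
a=cv2.imread("pics/top_c.png");b=cv2.imread("pics/side_c.png");cv2.imwrite("pics/ball.png",np.hstack([a,b]))
print(R.from_rotvec(r.get_obs()["orientation"]).as_matrix().round(3))
E
```

```text
top green [301.9 231.1] 99 [0.5456 0.0531 0.117 ]
top red [255.5 228.1] 104 [0.5525 0.1353 0.117 ]
top yellow [259.8 182.4] 96 [0.635  0.1284 0.117 ]
top blue [305.3 185.2] 99 [0.6281 0.0462 0.117 ]
side green [336.5 225.7] 76 [0.5442 0.0543 0.117 ]
side red [313.8 255.6] 103 [0.5508 0.1368 0.117 ]
side yellow [271.4 238.8] 89 [0.6334 0.1298 0.117 ]
side blue [296.6 211.4] 70 [0.6264 0.0471 0.117 ]
mid [0.59029444 0.09077394 0.117     ] yaw deg -4.793956648172042
[[-0.922  0.386 -0.001]
 [ 0.386  0.922 -0.002]
 [-0.    -0.002 -1.   ]]
```

View pics/ball.png

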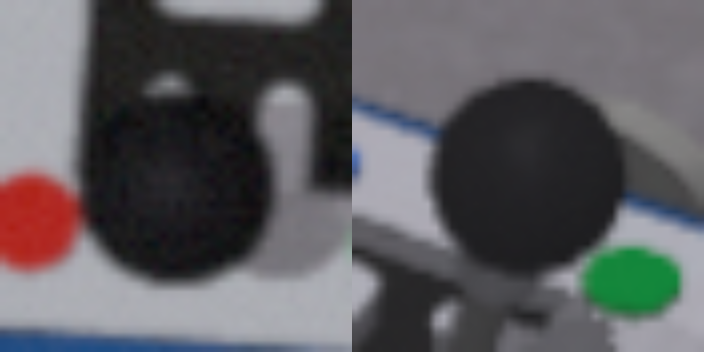

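Request:
step_arm(rows=[[0.02, -0.04, 0, 0, 0, 0.01], [0.04, -0.085, 0, 0, 0, 0.02], [0.065, -0.13, 0, 0, 0, 0.03], [0.085, -0.175, 0, 0, 0, 0.04], [0.105, -0.218, 0, 0, 0, 0.05]], jaw=1, squeeze=30)

```text
clock: 0.52
tcp_pos: [0.3244, 0.4899, 0.2448]
orientation: [-0.374, -3.119, 0.002]
contact_force: [0.8, -0.3, 1.0]
grip_width: 0.0256
gripper_force: 0.0
```

Request:
step_arm(rows=[[0.02, -0.04, 0, 0, 0, 0.01], [0.04, -0.085, 0, 0, 0, 0.02], [0.065, -0.13, 0, 0, 0, 0.03], [0.085, -0.175, 0, 0, 0, 0.04], [0.105, -0.218, 0, 0, 0, 0.05]])

```text
clock: 0.93
tcp_pos: [0.3873, 0.3591, 0.245]
orientation: [-0.128, -3.139, 0.001]
contact_force: [-0.1, 0.4, 0.0]
grip_width: -0.0003
gripper_force: 0.0
```

```bash
python3 - <<'E'
from h import *
p,e=tri((274.6,224.6),(324.1,212.9));print("ball",p.round(4),e.round(4))
a=np.radians(-4.8);ex=np.array([np.cos(a),np.sin(a)]);ey=np.array([-ex[1],ex[0]]);O=np.array([.5895,.0914])
print("stand xy",ex@(p[:2]-O),ey@(p[:2]-O))
o=r.get_obs();print(o["clock"],o["tcp_pos"],o["grip_width"],R.from_rotvec(o["orientation"]).as_matrix().round(3))
E
```

```text
ball [0.5519 0.093  0.1739] 0.0006
stand xy -0.03758181989790465 -0.0015390228921190862
0.9333 [0.38725311 0.35911277 0.24501995] -0.00026591358905487546 [[-0.997  0.081 -0.   ]
 [ 0.081  0.997 -0.001]
 [ 0.    -0.001 -1.   ]]
```

Request:
step_arm(rows=[[0.02, -0.045, 0, 0, 0, 0], [0.04, -0.09, 0, 0, 0, 0], [0.06, -0.13, 0, 0, 0, 0], [0.08, -0.175, 0, 0, 0, 0], [0.1, -0.218, 0, 0, 0, 0]])

```text
clock: 1.35
tcp_pos: [0.447, 0.2286, 0.2451]
orientation: [-0.13, -3.139, 0.0]
contact_force: [-0.2, -0.1, 0.3]
grip_width: -0.0
gripper_force: 0.0
```

Request:
step_arm(rows=[[0.02, -0.045, 0, 0, 0, 0], [0.04, -0.09, 0, 0, 0, 0], [0.06, -0.13, 0, 0, 0, 0], [0.08, -0.175, 0, 0, 0, 0], [0.103, -0.218, 0, 0, 0, 0]])

```text
clock: 1.77
tcp_pos: [0.5085, 0.0979, 0.2451]
orientation: [-0.13, -3.138, 0.0]
contact_force: [0.2, 0.3, 0.3]
grip_width: 0.0001
gripper_force: 0.0
```

Request:
step_arm(rows=[[0, 0, -0.03, 0, 0, 0], [0, 0, -0.06, 0, 0, 0], [0, 0, -0.09, 0, 0, 0], [0, 0, -0.118, 0, 0, 0], [0, 0, -0.118, 0, 0, 0]])

```text
clock: 2.18
tcp_pos: [0.5063, 0.0987, 0.1714]
orientation: [-0.129, -3.133, 0.004]
contact_force: [-0.7, -0.6, -0.3]
grip_width: 0.0002
gripper_force: 0.0
```

Request:
step_arm(rows=[[0.014, -0.001, 0, 0, 0, 0], [0.028, -0.002, 0, 0, 0, 0], [0.042, -0.003, 0, 0, 0, 0], [0.056, -0.005, 0, 0, 0, 0], [0.07, -0.006, 0, 0, 0, 0]])

```text
clock: 2.6
tcp_pos: [0.5522, 0.0957, 0.1753]
orientation: [0.13, 3.138, 0.001]
contact_force: [-1.4, 0.7, 1.4]
grip_width: -0.0004
gripper_force: 0.8
```

Request:
step_arm(rows=[[0.004, 0, 0, 0, 0, 0], [0.007, -0.001, 0, 0, 0, 0], [0.01, -0.001, 0, 0, 0, 0], [0.012, -0.001, 0, 0, 0, 0], [0.012, -0.001, 0, 0, 0, 0]])

```text
clock: 3.02
tcp_pos: [0.5578, 0.0951, 0.1745]
orientation: [-0.13, -3.139, 0.0]
contact_force: [-2.4, 0.3, 0.6]
grip_width: 0.0002
gripper_force: 0.5
```

```bash
python3 - <<'E'
from h import *
ims=[]
for n,(x,y) in(("top",(276,215)),("side",(315,212))):
    f=eyes.grab_frame(n)[:,:,::-1];cv2.imwrite(f"pics/{n}1.png",f);ims.append(cv2.resize(f[y-45:y+45,x-45:x+45],None,fx=4,fy=4))
cv2.imwrite("pics/s1.png",np.hstack(ims))
E
```

```text
(no output)
```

View pics/s1.png

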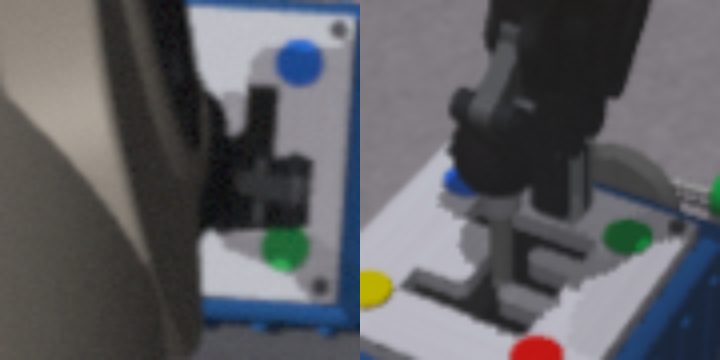

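```bash
cat >> h.py <<'E'
a=np.radians(-4.8);ex=np.array([np.cos(a),np.sin(a)]);ey=np.array([-ex[1],ex[0]]);O=np.array([.5895,.0914])
def st(p):p=np.asarray(p)[:2]-O;return np.round([ex@p*1e3,ey@p*1e3],1)
E
python3 - <<'E'
from h import *
for uv in((304.5,204.5),(303.5,206)):print(st(onz("side",uv,.18)))
i=eyes.camera_info("side");E=np.linalg.inv(i["extrinsics"])
for x in(-8,-4,0,4):
    w=np.r_[O+ex*x/1e3,.18,1];c=(E@w)[:3];print(x,(i["mtx"]@c/c[2])[:2].round(1),405*.02/c[2])
print(st(r.get_obs()["tcp_pos"]))
E
```

```text
[-3.1  1.3]
[-3.6  5.4]
-8 [307.5 205. ] 12.242000861423815
-4 [305.4 204.2] 12.214250856072374
0 [303.3 203.5] 12.186626372877882
4 [301.2 202.8] 12.159126562096825
[-32.    1.1]
```

The ball sits 1–3 mm short of the cross channel's middle, so I'll push slightly more, back off, and go round to its +y side.

Request:
step_arm(rows=[[0.002, 0, 0, 0, 0, 0], [0.004, 0, 0, 0, 0, 0], [0.004, 0, 0, 0, 0, 0]])

```text
clock: 3.37
tcp_pos: [0.5604, 0.0951, 0.1746]
orientation: [0.13, 3.139, 0.0]
contact_force: [-1.4, -1.4, 0.4]
grip_width: 0.0
gripper_force: 0.6
```

Request:
step_arm(rows=[[-0.015, 0.001, 0, 0, 0, 0], [-0.033, 0.003, 0, 0, 0, 0], [-0.03, 0.033, 0, 0, 0, 0], [-0.027, 0.063, 0, 0, 0, 0], [-0.026, 0.085, 0, 0, 0, 0]])

```text
clock: 3.78
tcp_pos: [0.5438, 0.1478, 0.1747]
orientation: [0.128, 3.139, 0.001]
contact_force: [0.2, 0.8, -0.3]
grip_width: 0.0001
gripper_force: 0.0
```

Request:
step_arm(rows=[[0.025, -0.002, 0, 0, 0, 0], [0.05, -0.004, 0, 0, 0, 0], [0.075, -0.006, 0, 0, 0, 0], [0.079, -0.006, 0, 0, 0, 0]])

```text
clock: 4.12
tcp_pos: [0.5936, 0.1425, 0.1746]
orientation: [0.13, 3.137, -0.0]
contact_force: [0.3, -0.3, 0.4]
grip_width: 0.0001
gripper_force: 0.0
```

```bash
python3 - <<'E'
from h import *
o=r.get_obs();print(o["clock"],st(o["tcp_pos"]),o["tcp_pos"][2],o["contact_force"].round(1))
ims=[]
for n,(x,y) in(("top",(276,215)),("side",(315,212))):
    f=eyes.grab_frame(n)[:,:,::-1];cv2.imwrite(f"pics/{n}2.png",f);ims.append(cv2.resize(f[y-45:y+45,x-45:x+45],None,fx=4,fy=4))
cv2.imwrite("pics/s2.png",np.hstack(ims))
E
```

```text
4.1167 [-0.2 51.3] 0.1746222141210114 [ 0.3 -0.3  0.4]
```

View pics/s2.png

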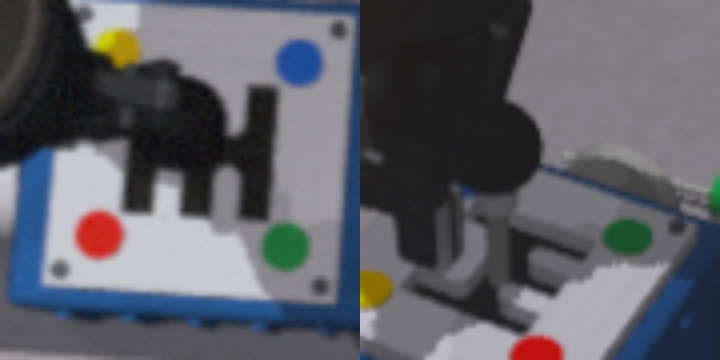

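```bash
python3 - <<'E'
from h import *
print(st(onz("top",(276.5,200.4),.18)),st(onz("side",((540-47-360)/4+270,(147)/4+167),.18)))
E
```

```text
[ 1.5 -2.1] [-0.3  0.6]
```

The ball is in the cross channel (x ≈ 0–1.5, y ≈ 0). Next I push it along -y.

Request:
step_arm(rows=[[-0.001, -0.01, 0, 0, 0, 0], [-0.002, -0.02, 0, 0, 0, 0], [-0.003, -0.03, 0, 0, 0, 0], [-0.003, -0.04, 0, 0, 0, 0], [-0.004, -0.05, 0, 0, 0, 0]])

```text
clock: 4.63
tcp_pos: [0.5894, 0.1121, 0.1748]
orientation: [0.13, 3.139, 0.001]
contact_force: [-0.3, 1.6, 1.1]
grip_width: -0.0
gripper_force: 0.7
```

Request:
step_arm(rows=[[-0.001, -0.008, 0, 0, 0, 0], [-0.001, -0.016, 0, 0, 0, 0], [-0.002, -0.024, 0, 0, 0, 0], [-0.003, -0.032, 0, 0, 0, 0], [-0.003, -0.037, 0, 0, 0, 0]])

```text
clock: 5.05
tcp_pos: [0.5876, 0.0896, 0.1743]
orientation: [-0.131, -3.138, 0.0]
contact_force: [-0.6, 1.0, -0.7]
grip_width: 0.0001
gripper_force: 0.6
```

```bash
python3 - <<'E'
from h import *
o=r.get_obs();print(o["clock"],st(o["tcp_pos"]),o["tcp_pos"][2],o["contact_force"].round(1))
ims=[]
for n,(x,y) in(("top",(290,205)),("side",(325,212))):
    f=eyes.grab_frame(n)[:,:,::-1];cv2.imwrite(f"pics/{n}3.png",f);ims.append(cv2.resize(f[y-45:y+45,x-45:x+45],None,fx=4,fy=4))
cv2.imwrite("pics/s3.png",np.hstack(ims))
E
```

```text
5.05 [-1.7 -2. ] 0.174277268637091 [-0.6  1.  -0.7]
```

View pics/s3.png

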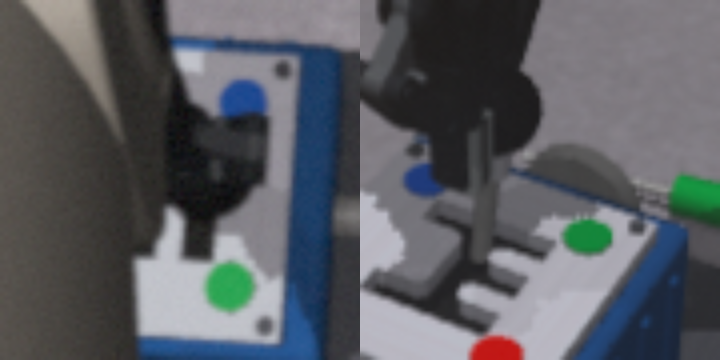

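```bash
python3 - <<'E'
from h import *
print(st(onz("side",(313,193.75),.1755)), st(onz("top",(290+(222-180)/4,205+(170-180)/4),.1755)))
E
```

```text
[  1.8 -35.7] [  1.2 -40.8]
```

Request:
step_arm(rows=[[0, -0.003, 0, 0, 0, 0], [0, -0.006, 0, 0, 0, 0], [-0.001, -0.009, 0, 0, 0, 0], [-0.001, -0.01, 0, 0, 0, 0], [-0.001, -0.01, 0, 0, 0, 0]])

```text
clock: 5.57
tcp_pos: [0.5873, 0.0842, 0.1745]
orientation: [0.13, 3.139, -0.0]
contact_force: [0.2, 1.1, -0.0]
grip_width: 0.0001
gripper_force: 0.4
```

```bash
python3 - <<'E'
from h import *
o=r.get_obs();print(o["clock"],st(o["tcp_pos"]),o["tcp_pos"][2],o["contact_force"].round(1))
E
```

```text
5.5667 [-1.6 -7.3] 0.1745308821465602 [ 0.2  1.1 -0. ]
```

Request:
step_arm(rows=[[0.002, 0.028, 0, 0, 0, 0], [0.03, 0.026, 0, 0, 0, 0], [0.06, 0.023, 0, 0, 0, 0], [0.085, 0.021, 0, 0, 0, 0], [0.085, 0.021, 0, 0, 0, 0]])

```text
clock: 5.98
tcp_pos: [0.6409, 0.0963, 0.1747]
orientation: [0.131, 3.136, -0.001]
contact_force: [0.5, -0.4, 0.3]
grip_width: 0.0
gripper_force: 0.0
```

Request:
step_arm(rows=[[-0.002, -0.022, 0, 0, 0, 0], [-0.004, -0.044, 0, 0, 0, 0], [-0.006, -0.066, 0, 0, 0, 0], [-0.007, -0.086, 0, 0, 0, 0], [-0.007, -0.086, 0, 0, 0, 0]])

```text
clock: 6.4
tcp_pos: [0.6333, 0.0401, 0.1749]
orientation: [-0.139, -3.138, 0.003]
contact_force: [0.4, -1.0, 0.4]
grip_width: 0.0002
gripper_force: 0.0
```

```bash
python3 - <<'E'
from h import *
o=r.get_obs();print(o["clock"],st(o["tcp_pos"]),o["tcp_pos"][2],o["contact_force"].round(1))
ims=[]
for n,(x,y) in(("top",(290,205)),("side",(325,212))):
    f=eyes.grab_frame(n)[:,:,::-1];cv2.imwrite(f"pics/{n}4.png",f);ims.append(cv2.resize(f[y-45:y+45,x-45:x+45],None,fx=4,fy=4))
cv2.imwrite("pics/s4.png",np.hstack(ims))
E
```

```text
6.4 [ 48.  -47.5] 0.17488004225022158 [ 0.4 -1.   0.4]
```

View pics/s4.png

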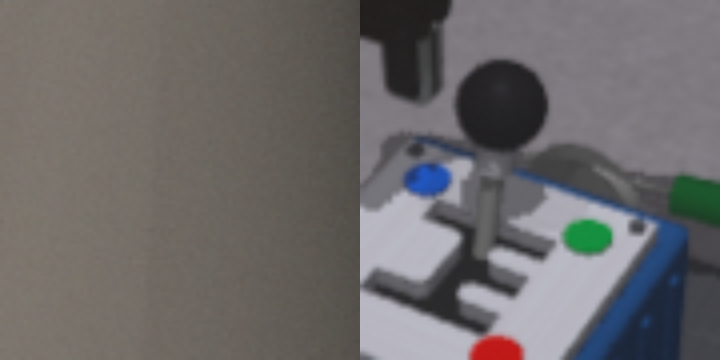

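The lever is in the right lane, at the cross channel, and the finger is beyond the ball. Now I push it toward -x into the green slot.

Request:
step_arm(rows=[[-0.014, 0.009, -0.004, 0, 0, 0], [-0.027, 0.011, -0.008, 0, 0, 0], [-0.04, 0.012, -0.008, 0, 0, 0], [-0.053, 0.013, -0.008, 0, 0, 0], [-0.066, 0.014, -0.008, 0, 0, 0]])

```text
clock: 6.92
tcp_pos: [0.5941, 0.054, 0.1697]
orientation: [0.128, 3.137, -0.0]
contact_force: [2.8, -0.5, -1.7]
grip_width: 0.0001
gripper_force: 1.4
```

Request:
step_arm(rows=[[-0.01, 0.001, 0, 0, 0, 0], [-0.018, 0.001, 0, 0, 0, 0], [-0.024, 0.002, 0, 0, 0, 0], [-0.028, 0.002, 0, 0, 0, 0], [-0.028, 0.002, 0, 0, 0, 0]])

```text
clock: 7.33
tcp_pos: [0.577, 0.0551, 0.1697]
orientation: [-0.13, -3.138, -0.0]
contact_force: [-0.3, -0.3, 0.1]
grip_width: 0.0
gripper_force: 0.1
```

```bash
python3 - <<'E'
from h import *
o=r.get_obs();print(o["clock"],st(o["tcp_pos"]),o["tcp_pos"][2],o["contact_force"].round(1))
E
```

```text
7.3333 [ -9.4 -37.3] 0.16972399270599722 [-0.3 -0.3  0.1]
```

Request:
step_arm(rows=[[-0.002, 0, 0, 0, 0, 0], [-0.004, 0, 0, 0, 0, 0], [-0.005, 0, 0, 0, 0, 0], [-0.005, 0, 0, 0, 0, 0]])

```text
clock: 7.67
tcp_pos: [0.5753, 0.0551, 0.1698]
orientation: [0.13, 3.138, 0.0]
contact_force: [3.7, 0.5, -3.0]
grip_width: 0.0002
gripper_force: 1.8
```

```bash
python3 - <<'E'
from h import *
o=r.get_obs();print(o["clock"],st(o["tcp_pos"]),o["contact_force"].round(1))
f=eyes.grab_frame("side")[:,:,::-1];cv2.imwrite("pics/s5.png",cv2.resize(f[150:260,265:395],None,fx=5,fy=5))
E
```

```text
7.6667 [-11.1 -37.3] [ 3.7  0.5 -3. ]
```

View pics/s5.png

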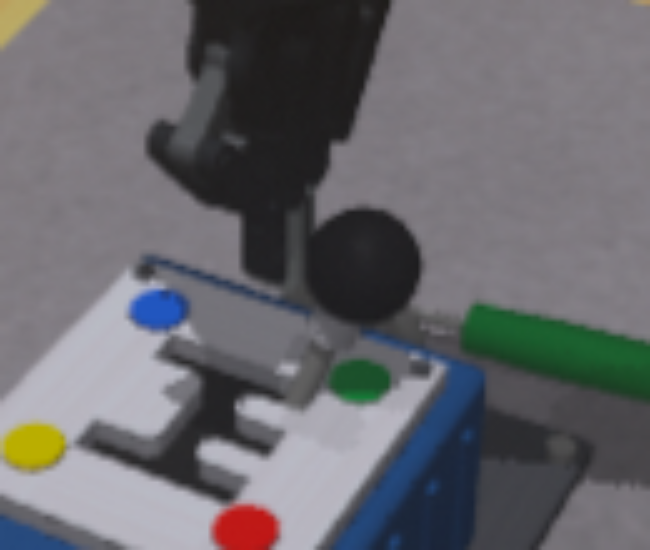

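Request:
step_arm(rows=[[-0.002, 0, 0, 0, 0, 0], [-0.004, 0, 0, 0, 0, 0], [-0.006, 0, 0, 0, 0, 0], [-0.006, 0, 0, 0, 0, 0]])

```text
clock: 8.05
tcp_pos: [0.574, 0.0553, 0.1703]
orientation: [0.129, 3.132, 0.001]
contact_force: [11.2, 0.6, -8.4]
grip_width: -0.0003
gripper_force: 5.7
```

```bash
python3 - <<'E'
from h import *
o=r.get_obs();print(o["clock"],st(o["tcp_pos"]),o["contact_force"].round(1))
print(st(onz("side",(337.6,203),.169)))
E
```

```text
8.05 [-12.4 -37.3] [11.2  0.6 -8.4]
[-43.  -40.4]
```

The lever is against the slot's end, so I back off.

Request:
step_arm(rows=[[0.008, 0, 0, 0, 0, 0], [0.03, -0.002, 0, 0, 0, 0], [0.06, -0.004, 0, 0, 0, 0], [0.09, -0.006, 0.02, 0, 0, 0], [0.09, -0.006, 0.06, 0, 0, 0]])

```text
clock: 8.47
tcp_pos: [0.625, 0.0507, 0.2032]
orientation: [-0.13, -3.133, 0.003]
contact_force: [0.9, -1.0, 1.6]
grip_width: 0.0001
gripper_force: 0.0
```

Request:
step_arm(rows=[[0, 0.02, 0.05, 0, 0, 0], [0, 0.06, 0.1, 0, 0, 0], [0, 0.12, 0.1, 0, 0, 0], [0, 0.18, 0.1, 0, 0, 0], [0, 0.24, 0.1, 0, 0, 0]])

```text
clock: 8.88
tcp_pos: [0.6244, 0.1962, 0.2664]
orientation: [-0.132, -3.138, 0.0]
contact_force: [0.9, 0.3, 0.0]
grip_width: -0.0001
gripper_force: 0.0
```

```bash
python3 - <<'E'
from h import *
o=r.get_obs();print(o["clock"],st(o["tcp_pos"]),o["contact_force"].round(1))
ims=[]
for n,(x,y) in(("top",(290,215)),("side",(330,212))):
    f=eyes.grab_frame(n)[:,:,::-1];ims.append(cv2.resize(f[y-45:y+45,x-45:x+45],None,fx=4,fy=4))
cv2.imwrite("pics/s6.png",np.hstack(ims))
E
```

```text
8.8833 [ 26.  107.3] [0.9 0.3 0. ]
```

View pics/s6.png

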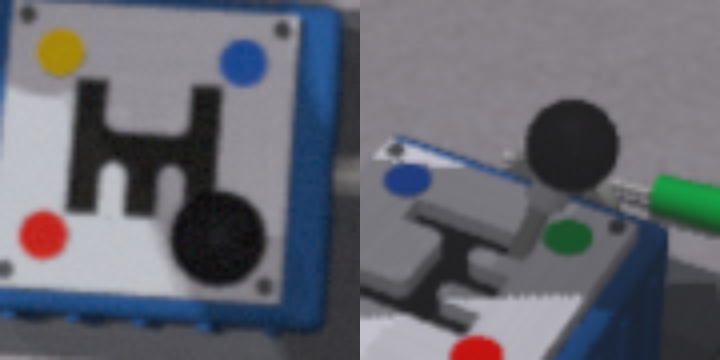

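```bash
python3 - <<'E'
from h import *
p,e=tri((290-45+217/4,215-45+238/4),(330-45+(572-360)/4,212-45+145/4));print(p.round(4),e.round(4),st(p),"green",st([.545,.0537]))
E
```

```text
[0.5435 0.0535 0.1676] 0.001 [-42.6 -41.6] green [-41.2 -41.3]
```

The ball is at (-42.6, -41.6) mm in the stand frame, within 2 mm of the green tag. Its height of 168 mm means it is down, and the arm is clear.

```bash
python3 -c "
from bench import r
print(r.hand_in())"
```

```text
the job is handed in; nothing more can be done
None
```

The lever is fully home in the green-tagged slot with its ball down, reached by pushing only and without entering any other tagged slot; I handed the job in at about 9 s, with the arm clear of the stand.

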